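# Draw the lock bolt and hold the wire tensioner back past its click

### The job

On the wire tensioning fixture, pull the sprung lock bolt (the one with the upright knob) fully out to its stop and let go, so that its catch keeps it out. Then push the sprung tensioner arm (it has an upright tab for pushing) back past its ratchet click and clearly beyond it, and finish while still holding it there: your fingers' push, not the pawl, keeps the spring compressed so that a colleague can lay in a sample. Leave the loose screwdriver, meter and brass nut where they are.

Things in the scene. Friction and masses are not known exactly. Their poses are not given: they have to be found in the camera images.
- fixture: Wire tensioning fixture, fixed to the bench: dark steel base plate 220 x 280 x 12 mm (its x by its y), turned by up to 0.45 rad. Origin on the bench surface, 10 mm to the -y side of the plate's centre, z up. Tensioner pivot at (0, -70) mm in its frame; lock bolt at the +y end, whose guide and catch housing (tops 56 mm above the bench) end at y = 142 mm.
- pivot (a point): On the vertical pivot axis of the tensioner arm, 36 mm above the bench. The arm is a flat steel bar 14 mm wide, its top 42 mm above the bench, reaching 165 mm from the pivot; a grooved brass idler wheel of 36 mm diameter (top 60 mm, spindle to 66 mm) sits on it 85 mm from the pivot.
- tab_face (a point): Centre of the pushing face of the upright aluminium tab on the tensioner arm: 130 mm along the arm from the pivot, 4 mm off its centre line, 76 mm above the bench. Tab 40 mm wide along the arm, 8 mm thick, 42 to 98 mm above the bench. At rest the arm points along the fixture's +y leaning 0.3 rad to -x; the face looks to -x and is pushed towards +x. The point moves with the arm.
- tensioner (a joint): Tensioner arm angle, rad: 0 at rest, growing clockwise seen from above (tab to the fixture's +x), 0.62 at its end stop. A spring drives it back: about 4 N at the tab at rest, 9 N at the end. Click at about 0.40; let go after that, it falls back only to the pawl, at about 0.40. Beyond 0.44 it stands clear of the pawl. While the lock bolt is in, the arm cannot move more than about 0.02.
- pawl (a joint): Sprung ratchet pawl slider on the +x side of the pivot, in m: about 0 at rest, up to 0.006 while the arm's ratchet tooth lifts it (at 0.1 to 0.35 rad of the arm; this adds up to 6 N at the tab), about 0 again once it has snapped in behind the tooth: the click.
- bolt_knob (a point): Axis of the black knob on the lock bolt, 68 mm above the bench. The knob is an upright cylinder 18 mm in diameter spanning 42 to 87 mm above the bench, on the 12 mm wide bolt bar (top 42 mm). Bolt in, it stands at (-31, 176) mm in the fixture's frame; it is drawn along the fixture's +y. The point moves with the knob.
- bolt (a joint): Travel of the lock bolt, m: 0 in (its nose blocks the tensioner arm), 0.028 drawn fully out at its stop. A spring pulls it in with 4 to 8 N, its catch adds a few N on the way. Past about 0.025 the catch snaps in and, let go, it stays out at about 0.025; short of that it springs back.
- screwdriver: Loose screwdriver 170 mm long with a black handle, lying on the bench on the fixture's -y side. Origin near its middle, on its underside.
- meter: Loose white hand meter 75 x 125 x 26 mm lying on the bench on the fixture's +x side. Origin at the centre of its underside.
- terminal_nut: Loose brass terminal nut, 26 mm in diameter and 26 mm high, standing on the bench on the fixture's +x side. Origin at the centre of its underside.

How it is judged:
By the outcome, as a careful person would: the job done as asked, in the order asked, and still so for the second after the job is handed in, while the arm keeps its last pose, push and grip.
It also fails if it takes over 48 s, if anything falls off the work surface, if the arm or the gripper's body presses on something with over 40 N, if the wrist force passes 120 N, or if a joint passes its speed limit or range.

### The arm

A 6-joint arm with a two-finger parallel gripper is mounted at the origin on the work surface. World frame = base frame: x ahead of the robot, y to its left, z up, the work surface at z = 0. Lengths are in m, angles in rad, forces in N, time in s.
With the tool pointing down it reaches from about 0.325 to 0.75 m from the base axis. Payload 7.6 kg.
Tool frame: the origin (TCP) lies at the very end of the fingers, on their centre line; the grasp point (between the pads) lies bot.grip_depth behind it (bot.grip_depth is the distance from the TCP to the grasp point, in m); z points along the fingers, y is the direction in which the jaws open and shut (so a half turn about z gives the same grasp; the last joint's range is limited). The gripper opens to 85 mm and grips with 20 to 120 N. Pads are 22 mm wide; open, the fingers measure 114 mm over their backs; the gripper's body (76 mm by 85 mm) begins 54 mm behind the grasp point. The pads swing forward as they close: fully open they stand 13 mm farther back than shut.
Start: joints at [-1.355, 0.052, 1.401, -0, 1.689, -0.07], TCP at [0.148, -0.504, 0.231] pointing down, gripper open.
Joint ranges: [-2.9, 2.9], [-0.91, 2.17], [0.12, 2.37], [-1.06, 4.2], [0.26, 2.73], [-2.93, 2.93]. Speed limits (rad/s): [2.57, 2.57, 3.01, 3.14, 3.14, 3.14].

### API

Orientations are given as a unit quaternion [w, x, y, z].
In Python, from workcell import bot gives the robot as it stands. Calls block until the motion is done:
- bot.goto(position, orientation): joint-space move of the TCP to a pose.
- bot.move_l(position, rot=None, v=0.15, until_force=None): straight line of the TCP; rot=None keeps the orientation; v is the mean speed in m/s. With until_force (N) it stops when the force on the tool has changed by that much, and returns True; else False.
- bot.movej(angles): joint-space move.
- bot.gripper_to(opening, f_grip=None): finger opening in m; f_grip is the grip in N (None keeps the last); returns when the fingers have stopped.
- bot.sleep(seconds).
- bot.solve_ik(position, orientation): joint angles nearest the present ones, or None.
- bot.read_camera(name): name is "scene" or "top"; returns a dict with "frame" (400x640x3 uint8, red, green, blue), "fx", "fy", "cx", "cy" (pixels), "R" (3x3) and "t" (3): a world point X has camera coordinates R X + t. Camera axes: x right, y down, z forward; pixel columns grow to the right and rows downward; lengths in m; the calibration is good to about 2 mm. A picture is of the moment at which its call begins. There is no depth.
A pose or a line that the arm cannot do raises bot.PlanningError and nothing moves.
- bot.sign_off(): hands the job in, once; it reports no verdict.
Readings, each from a call of its own:
- bot.read_t(): time.
- bot.read_q(): joint angles.
- bot.read_qvel(): joint speeds.
- bot.read_tau(): joint torques, N m.
- bot.read_tcp_pos(): TCP position.
- bot.read_ee_rot(): TCP orientation.
- bot.read_ft_force(): force on the tool from outside, world axes, zero at the start.
- bot.read_wrist_torque(): the same for the moment, N m.
- bot.read_finger_gap(): finger opening in m.
Only numpy, scipy, OpenCV 4.12 (cv2) and the standard library are available. Lean on these libraries where they do the work, as an engineer would, in place of code of your own. Each camera call takes 0.05 s, during which the arm holds its last target.

## Working session

There is one attempt and no reset: what is moved stays moved. The work goes in short steps, each a Python script; the robot and the scene stay as the last script left them, time stands still between calls to the robot, and variables do not carry over. Pictures are saved under pics/ and viewed, and the job is handed in when it is done.

```bash
mkdir -p pics; ls; python3 - <<'E'
from workcell import bot
import cv2
for n in("scene","top"):
    c=bot.read_camera(n); cv2.imwrite(f"pics/{n}0.png",c["frame"][:,:,::-1])
    print(n,c["fx"],c["fy"],c["cx"],c["cy"],c["R"],c["t"])
print(bot.read_t(),bot.grip_depth,bot.read_ee_rot(),bot.read_finger_gap())
E
```

```text
pics
scene 417.87180500827316 417.87180500827316 325.3399307558525 205.60971783732302 [[ 0.6973317   0.7166027   0.01445915]
 [ 0.44820539 -0.42023229 -0.78899731]
 [-0.5593214   0.55667351 -0.61422649]] [-0.39415085 -0.24343843  1.20256685]
top 373.4898615477136 373.4898615477136 317.3826218049423 190.8578360645206 [[-0.12676744 -0.99192725  0.00321747]
 [-0.97087025  0.1234102  -0.20537984]
 [ 0.20332479 -0.02915922 -0.97867705]] [0.02985354 0.62175552 0.58030402]
0.1 0.0187 [-6.92856032e-04  9.89807550e-01  1.42409724e-01 -6.84851622e-05] 0.08540785870803216
```

View pics/scene0.png

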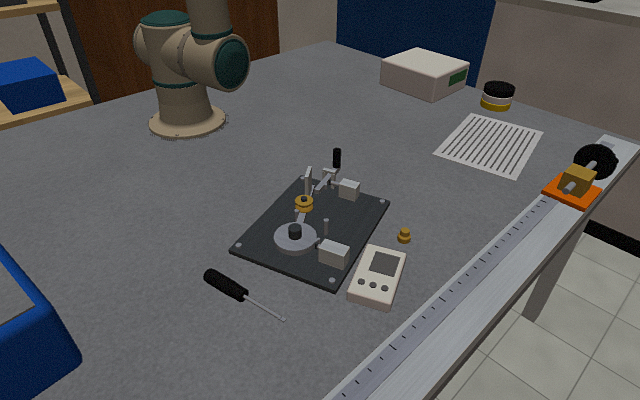

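View pics/top0.png

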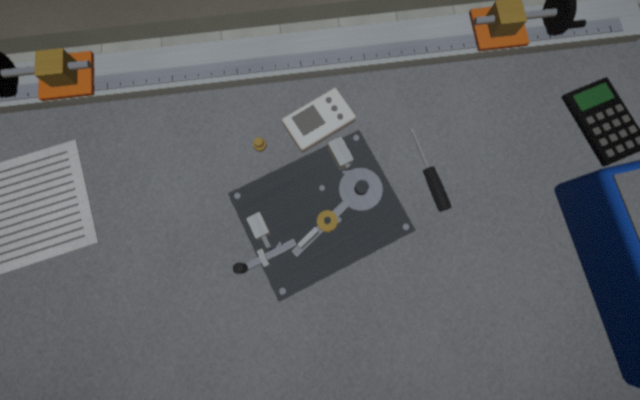

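```bash
cat > h.py <<'E'
from workcell import bot
import cv2, numpy as np
def ray(c,p):
    d=c["R"].T@np.array([(p[0]-c["cx"])/c["fx"],(p[1]-c["cy"])/c["fy"],1.]); return -c["R"].T@c["t"],d
def onz(c,p,z):
    o,d=ray(c,p); return o+d*(z-o[2])/d[2]
def tri(c1,p1,c2,p2):
    o1,d1=ray(c1,p1);o2,d2=ray(c2,p2)
    s=np.linalg.lstsq(np.c_[d1,-d2],o2-o1,rcond=None)[0]
    a=o1+d1*s[0];b=o2+d2*s[1]; return (a+b)/2,np.linalg.norm(a-b)
def proj(c,X):
    x=c["R"]@np.asarray(X)+c["t"]; return np.array([c["fx"]*x[0]/x[2]+c["cx"],c["fy"]*x[1]/x[2]+c["cy"]])
E
python3 - <<'E'
from h import *
t=bot.read_camera("top"); s=bot.read_camera("scene")
def plate(c,roi):
    g=cv2.cvtColor(c["frame"],cv2.COLOR_RGB2GRAY); x0,y0,x1,y1=roi
    m=np.zeros_like(g); m[y0:y1,x0:x1]=(g[y0:y1,x0:x1]<75)*255
    m=cv2.morphologyEx(m,cv2.MORPH_OPEN,np.ones((5,5)))
    cs=cv2.findContours(m,0,1)[0]; k=cv2.convexHull(max(cs,key=cv2.contourArea))
    print(cv2.contourArea(k)); return k.reshape(-1,2),m
g=cv2.cvtColor(t["frame"],cv2.COLOR_RGB2GRAY); print(g[270:276,290:300].mean(), g[300:310,320:340].mean())
k,m=plate(t,(215,115,430,310)); cv2.imwrite("pics/m1.png",m)
P=np.array([onz(t,p,.012)[:2] for p in k],np.float32)
r=cv2.minAreaRect(P); print(r, cv2.boxPoints(r))
for c,n,roi in((t,"t",(200,120,430,310)),(s,"s",(220,130,420,300))):
    x0,y0,x1,y1=roi; cv2.imwrite(f"pics/z{n}.png",cv2.resize(c["frame"][y0:y1,x0:x1,::-1],None,fx=3,fy=3,interpolation=cv2.INTER_CUBIC))
# black knob
for c,roi in((t,(225,255,255,280)),(s,(325,140,350,175))):
    x0,y0,x1,y1=roi; g=cv2.cvtColor(c["frame"],cv2.COLOR_RGB2GRAY)[y0:y1,x0:x1]
    ys,xs=np.where(g<40); print(xs.min()+x0,xs.max()+x0,ys.min()+y0,ys.max()+y0,xs.mean()+x0,ys.mean()+y0)
E
```

```text
63.03333333333333 103.75
6669.5
((0.6188635230064392, -0.0059738606214523315), (0.138279989361763, 0.20901761949062347), 20.385746002197266) [[ 0.51764935  0.06790528]
 [ 0.59045833 -0.1280213 ]
 [ 0.7200777  -0.079853  ]
 [ 0.6472687   0.11607358]]
236 246 264 271 242.84375 267.28125
333 340 148 167 336.28859060402687 157.31543624161074
```

```bash
ls pics
```

```text
m1.png
scene0.png
top0.png
zs.png
zt.png
```

View pics/zt.png

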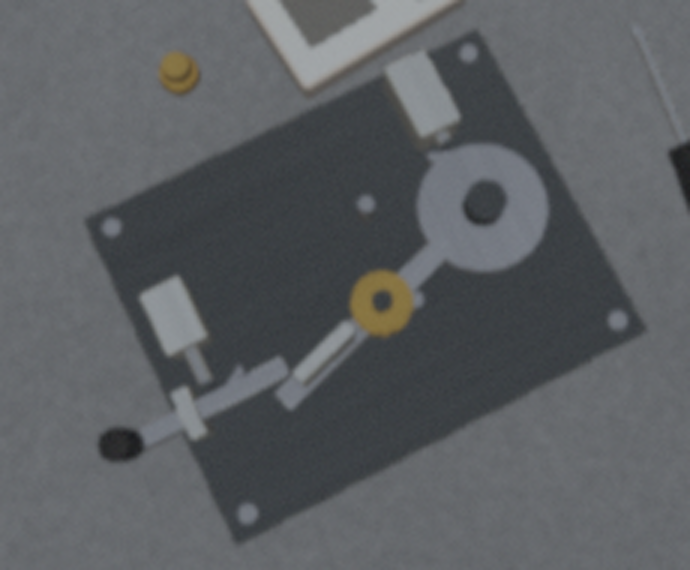

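View pics/zs.png

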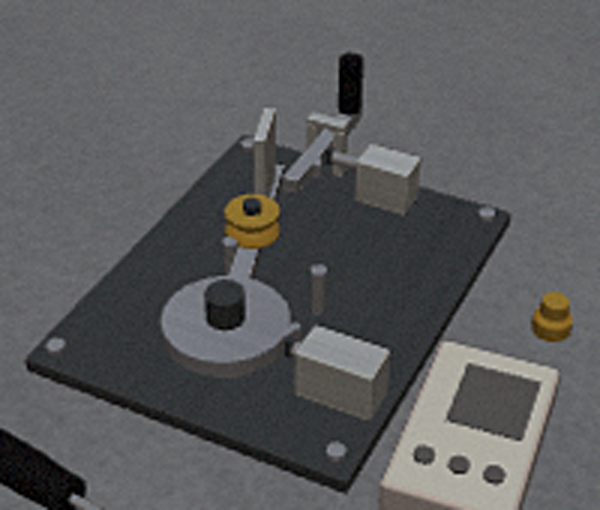

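```bash
python3 - <<'E'
from h import *
t=bot.read_camera("top"); s=bot.read_camera("scene")
g=cv2.GaussianBlur(cv2.cvtColor(t["frame"],cv2.COLOR_RGB2GRAY),(3,3),0)
m=np.zeros_like(g); m[115:310,215:430]=(g[115:310,215:430]<85)*255
m=cv2.morphologyEx(m,cv2.MORPH_CLOSE,np.ones((5,5)));m=cv2.morphologyEx(m,cv2.MORPH_OPEN,np.ones((9,9)))
k=max(cv2.findContours(m,0,1)[0],key=cv2.contourArea)
P=np.array([onz(t,p,.012)[:2] for p in cv2.convexHull(k).reshape(-1,2)],np.float32)
print(cv2.minAreaRect(P)); cv2.imwrite("pics/m2.png",m)
for p in [(229,193),(361,130),(414,230),(280,300)]: print(onz(t,p,.012))
for a in(t,):
  print(onz(a,(240.5,268),.087))
print(onz(s,(336.6,149.5),.087))
E
```

```text
((0.6202527284622192, -0.007347419857978821), (0.1383877843618393, 0.21443508565425873), 20.392759323120117)
[0.64819256 0.11358724 0.012     ]
[ 0.74026696 -0.14964311  0.012     ]
[ 0.53648333 -0.21679945  0.012     ]
[0.44490267 0.0396587  0.012     ]
[0.50664553 0.08922546 0.087     ]
[0.50627981 0.09005412 0.087     ]
```

Found: knob top at about top (240,268) and scene (337,150). Both views put it at about (0.507, 0.091), which is within 3 mm of the position the plate corners predict. The plate corners at top (229,193), (359,130), (415,230) and (280,301) measure 279 x 215 mm, with yaw about 0.336. Next I grip the knob and pull.

```bash
cat >> h.py <<'E'
YAW=0.336; O=np.array([.5950,-.0645])
RF=np.array([[np.cos(YAW),-np.sin(YAW)],[np.sin(YAW),np.cos(YAW)]])
def w(xy): return O+RF@np.array(xy)
def quat(ax): # tool down, tool x at world angle ax
    return np.array([0,np.cos(ax/2),np.sin(ax/2),0])
E
python3 - <<'E'
from h import *
k=np.array([.507,.091]); d=RF@[0,1]
q=min((quat(YAW+s*np.pi/2) for s in(1,-1)),key=lambda q:(lambda j:9 if j is None else abs(j[5]))(bot.solve_ik([*k,.17],q)))
print(w([-.031,.176]),bot.solve_ik([*k,.05],q))
bot.goto([*k,.16],q); print(bot.read_t())
bot.move_l([*k,.051],v=.12,until_force=10)
print(bot.read_tcp_pos(),bot.read_ft_force())
bot.gripper_to(.0,f_grip=70)
print(bot.read_finger_gap(),bot.read_ft_force())
c=bot.read_camera("scene");cv2.imwrite("pics/g1.png",cv2.resize(c["frame"][100:300,200:440,::-1],None,fx=3,fy=3))
print(bot.read_t(),bot.read_tcp_pos())
E
```

```text
[0.50770393 0.09143715] [ 1.05898449e-01  1.66655217e-01  1.65053450e+00 -4.44089210e-16
  1.32440293e+00 -2.30101551e-01]
2.775
[0.50759251 0.09104506 0.05188987] [-0.68338674 -0.15367607  0.56754582]
0.016101553110085536 [-5.61131847 -2.03966677  4.55383432]
4.5167 [0.50647879 0.09082284 0.05130123]
```

View pics/g1.png

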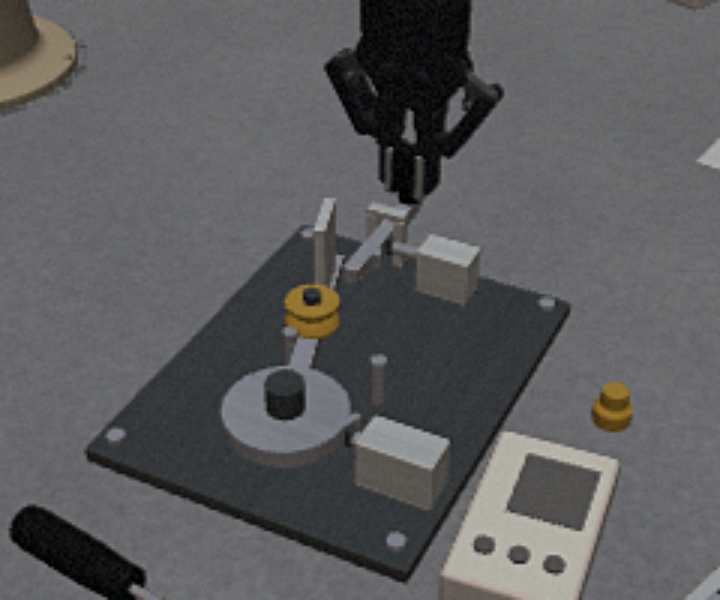

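The pads hold the knob: the gap reads 16 mm on the 18 mm knob, and the grip shows around (410,170) in the crop. The linkage bulges only along the jaw direction. Next I pull along +y.

```bash
python3 - <<'E'
from h import *
d=np.array([*(RF@[0,1]),0]); p0=np.array([.507,.091,.0515])
for s in (.010,.018,.023):
    bot.move_l(p0+d*s,v=.06); print(s,(bot.read_tcp_pos()-p0)@d,bot.read_ft_force()@d,bot.read_finger_gap())
hit=False
for s in np.arange(.025,.036,.0015):
    bot.move_l(p0+d*s,v=.04); f=bot.read_ft_force()
    print(round(s,4),(bot.read_tcp_pos()-p0)@d,f@d,np.linalg.norm(f))
    if abs(f@d)>24: break
c=bot.read_camera("scene");cv2.imwrite("pics/g2.png",cv2.resize(c["frame"][100:300,200:440,::-1],None,fx=3,fy=3))
print(bot.read_t(),bot.read_finger_gap())
E
```

```text
0.01 0.009185605219650277 -5.233037387381902 0.01645590554813037
0.018 0.016405545075746503 -7.673923586233771 0.01651235617452233
0.023 0.021256245014286648 -8.712072724256602 0.01649773911440666
0.025 0.023620631778450182 -6.592898608805587 8.152317511528933
0.0265 0.02548078607588849 -3.3329420120400233 6.097132573340231
0.028 0.0264313639630828 -7.891853548859376 9.663599176846455
0.0295 0.027882194621193627 -7.6924320049169825 9.332424170119827
0.031 0.028081958053124967 -13.860431919493353 15.25355742609972
0.0325 0.028089240111589073 -21.553291026111488 22.08341689738218
0.034 0.02815122112325539 -27.302723471525255 27.66739254533757
7.1667 0.01630727469632706
```

View pics/g2.png

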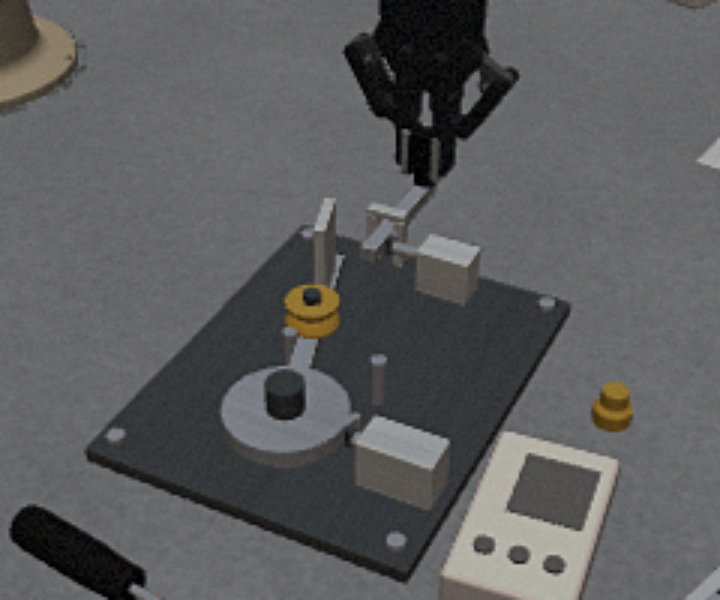

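At 28.1 mm the force climbed to 27 N with no further travel, so the bolt is at its stop. The image shows the nose drawn back at about (375,245). I release it, retreat and check.

```bash
python3 - <<'E'
from h import *
d=np.array([*(RF@[0,1]),0]); p0=np.array([.507,.091,.0515])
bot.move_l(p0+d*.029,v=.04); print((bot.read_tcp_pos()-p0)@d,bot.read_ft_force())
bot.gripper_to(.06)
p=p0+d*.0275; p[2]=.15
bot.move_l(p,v=.15)
# approach pose for push
th=.3; u=np.array([-np.sin(th),np.cos(th)]); n=np.array([-np.cos(th),-np.sin(th)])
a=w(np.array([0,-.07])+.130*u+(.004+.011+.03)*n)
q=min((quat(YAW+th+s) for s in(0,np.pi)),key=lambda q:(lambda j:9 if j is None else abs(j[5]))(bot.solve_ik([*a,.15],q)))
bot.goto([*a,.15],q); bot.gripper_to(0.0)
print(a,q,bot.read_t(),bot.read_q())
for n,roi in(("top",(200,120,430,310)),("scene",(220,110,420,260))):
    c=bot.read_camera(n);x0,y0,x1,y1=roi;cv2.imwrite(f"pics/h_{n}.png",cv2.resize(c["frame"][y0:y1,x0:x1,::-1],None,fx=3,fy=3))
E
```

```text
0.026921350367704388 [-2.17571129 -9.24902654  1.3173854 ]
[ 0.50466073 -0.05273272] [0.         0.94986265 0.31266746 0.        ] 10.2333 [-1.76821878e-01  4.30497184e-02  1.57304410e+00  2.02412772e-05
  1.52547141e+00  7.57795734e-01]
```

View pics/h_top.png

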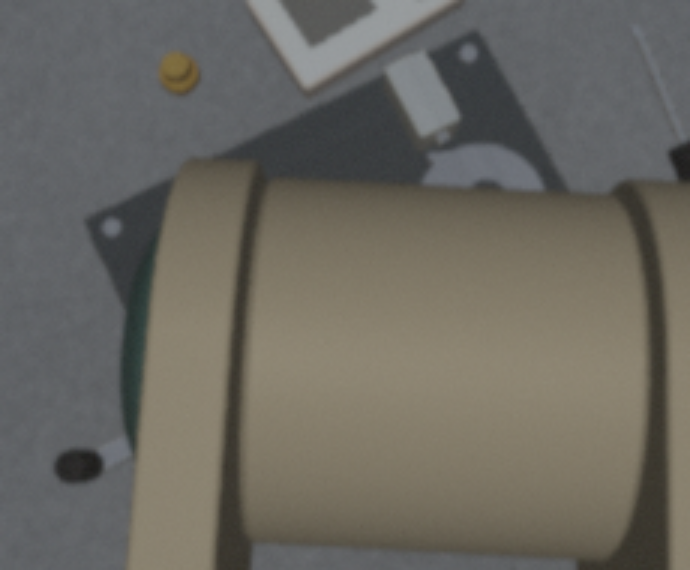

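View pics/h_scene.png

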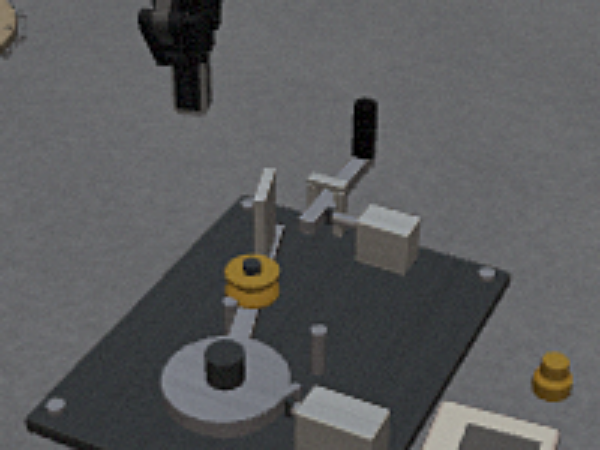

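The bolt has stayed out: the knob is now at top (226,275), having been at (240,268), and the nose is clear in the scene view. Next I descend on the -x side of the tab, make contact and push along the arc.

```bash
python3 - <<'E'
from h import *
t=bot.read_camera("top")
print("knob travel", np.linalg.norm(onz(t,(226,275),.087)-onz(t,(240,268),.087)))
Z=.066
a=bot.read_tcp_pos(); bot.move_l([a[0],a[1],Z],v=.15,until_force=10)
def pose(phi,off):
    th=.3-phi; u=np.array([-np.sin(th),np.cos(th)]); n=np.array([-np.cos(th),-np.sin(th)])
    return np.array([*w(np.array([0,-.07])+.130*u+(.004+.011-off)*n),Z]), quat(YAW+th), -np.array([*(RF@n),0])
p,q,d=pose(0,.012)
f0=bot.read_ft_force()
hit=bot.move_l(p,q,v=.04,until_force=3)
x=bot.read_tcp_pos(); print("contact",hit,"offset past nominal",(x-pose(0,0)[0])@d,bot.read_ft_force()-f0,bot.read_t())
c=bot.read_camera("scene");cv2.imwrite("pics/p1.png",cv2.resize(c["frame"][110:260,220:420,::-1],None,fx=3,fy=3))
E
```

```text
knob travel 0.024333186967933674
contact True offset past nominal 0.0017981605870378298 [-3.43389744 -2.08468988  2.52772412] 11.8667
```

View pics/p1.png

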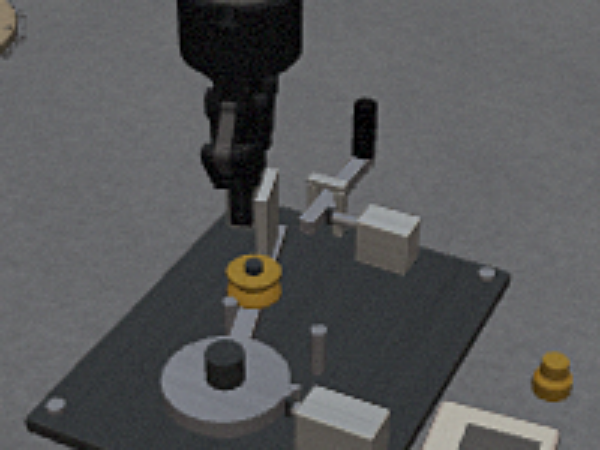

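Contact is at 1.8 mm past nominal, and the finger lies on the tab face at about (250,205) in the crop. Now the push.

```bash
python3 - <<'E'
from h import *
Z=.066; OFF=.0015
def pose(phi):
    th=.3-phi; u=np.array([-np.sin(th),np.cos(th)]); n=np.array([-np.cos(th),-np.sin(th)])
    return np.array([*w(np.array([0,-.07])+.130*u+(.015-OFF)*n),Z]), quat(YAW+th), -np.array([*(RF@n),0])
def phi_meas():
    v=RF.T@(bot.read_tcp_pos()[:2]-O)-[0,-.07]
    r=np.hypot(*v); a=np.arctan2(-v[0],v[1])-np.arcsin((.015-OFF)/r); return .3-a, r
for ph in (.06,.12,.18,.24,.30,.36,.42,.47,.52,.56):
    p,q,d=pose(ph); bot.move_l(p,q,v=.06)
    f=bot.read_ft_force(); print(ph,np.round(phi_meas(),4),"push",round(float(-f@d),2),"|f|",round(float(np.linalg.norm(f)),1))
    if np.linalg.norm(f)>35: break
print(bot.read_t())
for n,roi in(("top",(200,120,430,310)),("scene",(220,110,420,260))):
    c=bot.read_camera(n);x0,y0,x1,y1=roi;cv2.imwrite(f"pics/e_{n}.png",cv2.resize(c["frame"][y0:y1,x0:x1,::-1],None,fx=3,fy=3))
E
```

```text
0.06 [0.0548 0.131 ] push 5.16 |f| 5.2
0.12 [0.1139 0.1311] push 6.0 |f| 6.1
0.18 [0.1732 0.1312] push 5.2 |f| 5.5
0.24 [0.2282 0.1314] push 9.29 |f| 10.2
0.3 [0.2941 0.1313] push 5.35 |f| 5.4
0.36 [0.3619 0.1308] push 0.73 |f| 0.8
0.42 [0.4134 0.1309] push 6.95 |f| 7.5
0.47 [0.4627 0.1309] push 7.68 |f| 8.4
0.52 [0.5121 0.1309] push 8.23 |f| 8.8
0.56 [0.5517 0.1309] push 9.21 |f| 10.0
14.6667
```

View pics/e_scene.png

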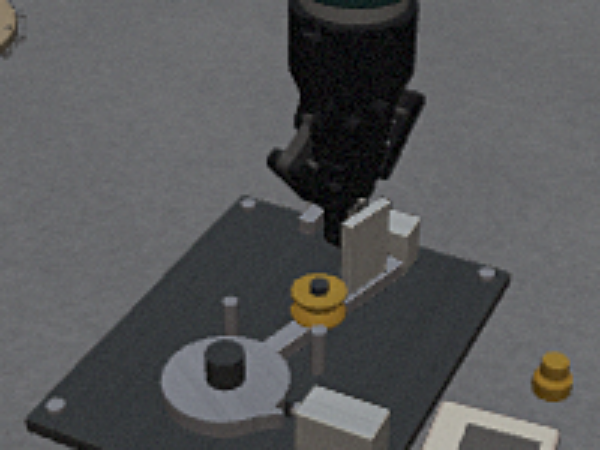

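View pics/e_top.png

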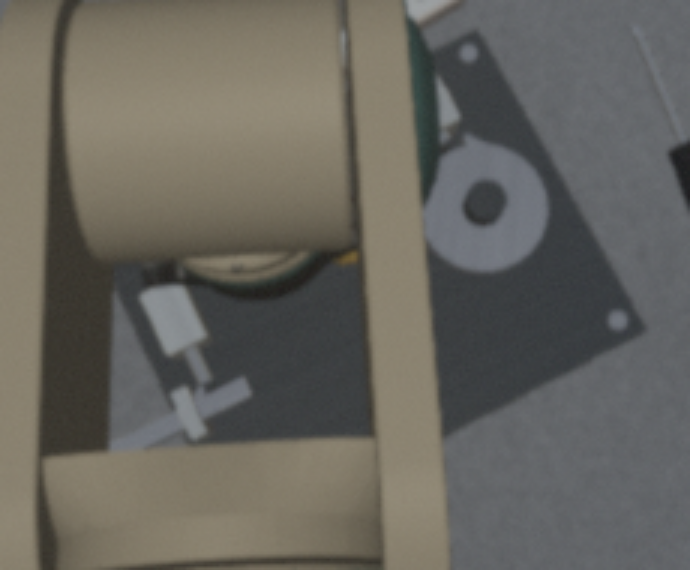

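The force peaked at the tooth, dropped at the click near 0.36 rad, then rose to 9 N. The scene view shows the finger on the tab at about (345,230) in the crop. I cross-check the angle from the idler spindle, then hand in.

```bash
python3 - <<'E'
from h import *
s=bot.read_camera("scene")
g=onz(s,(318/3+220,285/3+110),.066)[:2]
v=RF.T@(g-O)-[0,-.07]; print("spindle r",np.hypot(*v),"phi",.3-np.arctan2(-v[0],v[1]))
bot.sleep(.5); print(bot.read_ft_force(),bot.read_qvel().max() if hasattr(bot.read_qvel(),'max') else bot.read_qvel(),bot.read_tcp_pos(),bot.read_t())
cv2.imwrite("pics/f.png",s["frame"][:,:,::-1])
E
```

```text
spindle r 0.08437330930192649 phi 0.5791398581696465
[-9.20664229  0.2069052   3.09498962] 0.00047996194782566013 [ 0.59345948 -0.00195196  0.06589573] 15.3167
```

View pics/f.png

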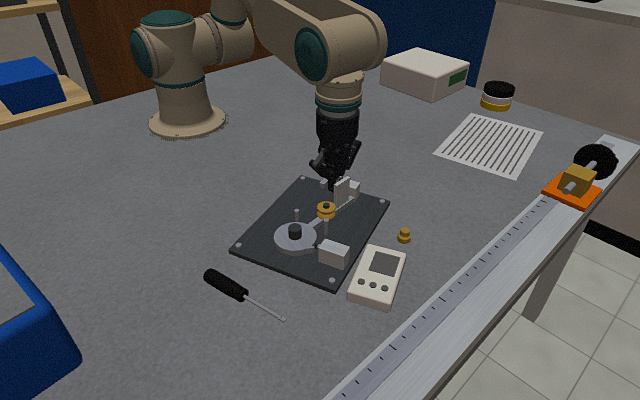

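```bash
python3 -c "
from workcell import bot
bot.sign_off()"
```

```text
the job is handed in; nothing more can be done
```

The lock bolt is out on its catch, and the tensioner arm is past its click with the fingers still holding it. I handed the job in at about 15.3 s.

- **Lock bolt:** I gripped the knob and pulled along the fixture's +y. It stopped at 28.1 mm, where the force climbed to 27 N with no further travel. After I let go, the top view put the knob about 24 mm out against the 25 mm expected, within pixel accuracy. Pictures after release show the bolt still out.
- **Tensioner arm:** I pushed the tab with the side of the closed fingers along its arc. The push force peaked at about 9 N on the ratchet tooth, dropped to 0.7 N near 0.36 rad at the click, then rose to about 9 N.
- **Final hold:** The arm stands at 0.55 rad by the TCP position and 0.58 rad by the idler spindle in the image. The two differ by 0.03 rad, but both are well beyond 0.44 and short of the 0.62 stop. The arm was still, pushing with about 9 N.
- **Loose items:** The screwdriver, meter and brass nut look unmoved in the last picture.

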